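# Set the flip stop and seat the tube rack against it

## Robot

A 7-joint arm with a two-finger parallel gripper is mounted at the origin on the work surface. World frame = base frame: x ahead of the robot, y to its left, z up, the work surface at z = 0. Lengths are in m, angles in rad, forces in N, time in s.
With the tool pointing down it reaches from about 0.35 to 0.9 m from the base axis. Payload 7.2 kg.
Tool frame: the origin (TCP) lies between the finger pads; the fingertips stand 17 mm ahead of it and the grasp point (between the pads) lies 2 mm behind it; z points along the fingers, y is the line along which they close (so a half turn about z gives the same grasp; the last joint's range is limited). The gripper opens to 88 mm and grips with 3 to 60 N. Pads are 20 mm wide; open, the fingers measure 115 mm over their backs; the gripper's body (75 mm by 178 mm) begins 61 mm behind the grasp point.
Start: joints at [1.193, 0.411, -0.013, 1.596, 0.006, 1.134, -0.082], TCP at [0.191, -0.595, 0.24] pointing down, gripper open.
Joint ranges: [-2.95, 2.95], [-0.29, 1.99], [-1.47, 1.44], [0.14, 2.54], [-1.03, 4.17], [0.13, 1.85], [-2.86, 2.86]. Speed limits (rad/s): [2.39, 2.39, 3.01, 3.01, 3.14, 3.14, 3.14].

## Interface

Orientations are given as a unit quaternion [x, y, z, w].
In Python, from cell import ctrl, eyes gives the robot as it stands. The module is installed in compiled form; this text tells all that it offers.
- The arm moves only by the tool jog_arm, never from a script. Its argument "increments" is one flat list of numbers, 6 for each row, row after row: the shift along the world's x, y, z in m, then the turn, a rotation vector about the world's x, y, z in degrees. In form: [tx, ty, tz, ax, ay, az, tx, ty, tz, ax, ay, az, ...]. A call has 1 to 20 rows; each row is the pose to reach, as a shift and turn from the pose commanded when the call began; what a row does not reach only later rows make up. A row lasts 1/8 s, in which the tool goes at most 62.5 mm and 10.7 degrees, less where a joint would pass 70% of its speed; a pose out of reach is approached as far as the arm can. A call with a gripper value outside its range is refused whole. "claw" is the finger opening in m, from 0 to 0.0878, set as the call begins (left out, the last holds). The fingers move at their own pace and stop on an object; "grip_force" is the grip in N (left out, the last holds). Time passes only in rows, so rows that repeat a pose let the fingers close. It gives the time, the measured TCP pose, the force, the opening and the grip force at its end, in the units of the state.
- ctrl.observe(): the state, without advancing time (a new reading comes with each control period).
- eyes.camera(name): name is "side" or "top" or "wrist"; returns a dict with "img" (400x640x3 uint8, red, green, blue), "camera_matrix" (3x3 intrinsics, pixels), "extrinsics" (4x4, takes a point from world to camera coordinates). Camera axes: x right, y down, z forward; pixel columns grow to the right and rows downward; lengths in m; the calibration is good to about 2 mm. The wrist camera is an equidistant fisheye: a pixel r from the principal point sees the ray r / f radians off the axis. A picture is of the moment at which its call begins. There is no depth.
- ctrl.job_done(): hands the job in; it is judged then, once.
The state is a dict: "clock": time; "qpos": joint angles; "dq": joint speeds; "joint_efforts": joint torques, N m; "tool_pos": TCP position; "eef_rot": TCP orientation; "wrist_force": force on the tool from outside, world axes, zero at the start; "moment": the same for the moment, N m; "grip_width": finger opening in m; "grip_force": force on a finger pad.
Only numpy, scipy, OpenCV 4.12 (cv2) and the standard library are available. Lean on these libraries where they do the work, as an engineer would, in place of code of your own. Each camera call takes 0.05 s, during which the arm holds its last target. There are 200 camera calls.

## Task

Get the tube rack ready for reading: swing the flip stop's flag fully down across the feed lane, and only then slide the rack along the lane until it meets the round pad on the flag. Push it home against the pad with about 12 newtons for about a second; be gentle, the pad must never take more than 18 newtons nor the flag more than 30 from the fingers. Then let go, leaving the flag down, the rack standing in the lane touching the pad, and the phone, dropper block and reagent bottle undisturbed.

Things in the scene. Friction and masses are not known exactly. Their poses are not given: they have to be found in the camera images.
- lane: Fixed straight feed lane. Origin: on the bench under its middle line; own +y is the way of travel to the stop, z up. Steel floor 6 mm thick, y = -210 to +170 mm, 54 mm wide between rails 7 mm wide whose tops are 16 mm above the bench. A white reader box (55 x 75 mm, 62 mm high) stands beside it at x = +105, y = +35 mm.
- stop: Fixed flip stop clamped at the lane's near (-x) rail, its place along the lane varies; axes parallel to the lane's. Origin: on the bench, on the lane's middle line, in the mid-plane of the flag. Foot and fork (38 mm high, 27 mm wide along y) at x = -58 mm. The flag is an aluminium bar 10 mm thick (y), 18 mm high, reaching 88 mm from the hinge; down, it lies level across the lane at z = 19 to 37 mm.
- stop_hinge (a point): Point on the flag's hinge axis, which runs along the stop's y axis; it lies at x = -58, y = 0, z = 28 mm in the stop's frame.
- flag (a joint): Angle of the flag: 0 = fully down across the lane (a hard stop), about 1.57 = upright, above that leaning away from the lane over the -x side, end stop at 2.0 rad. It starts up, 1.6 to 1.95. The hinge is stiff (about 0.12 N m of friction, some 2 to 3 N at the tab), so it stays where it is left.
- thumb_tab (a point): Middle of the outer face of the flag's thumb tab, a plate 46 mm (along the flag) x 36 mm (along the lane), 4 mm thick: 65 mm from the hinge axis along the flag, 13 mm off it square to the flag, at y = +13 mm of the stop. Flag up: the face looks to the stop's -x; flag down: it looks up, 41 mm above the bench, at x = +7 mm. Push here to swing the flag.
- pad_axis (a point): Point on the bar's rack-side face (y = -5 mm of the stop) where the adjusting screw comes out, 58 mm from the hinge. The screw ends in a round dark rubber pad, 18 mm across, 4 mm thick, facing the rack. The pad's face stands 4 to 30 mm out from this point; this differs each time and is not reported: find it by contact. The screw is jammed tight and does not give.
- rack: Loose white tube rack, 0.36 to 0.63 kg, 50 mm wide (x), 120 mm long (y), 40 mm high, 2 mm of play each side in the lane, drag 1 to 4 N. Origin: centre of its underside, 6 mm above the bench; flat front face (to the stop) at y = +60, flat rear face at -60 mm. Capped tubes stand from y = -7 to +56 mm, tops at 86 mm; the rear 53 mm is bare, to be pushed on the rear face or gripped across.
- phone: Bystander: black phone 72 x 150 x 9 mm lying on the bench on the lane's near side, origin under its centre. Leave alone.
- droppers: Bystander: grey block 50 x 90 mm with three dropper bottles, 80 mm high over all, on the lane's far side, origin under its centre. Leave alone.
- reagent: Bystander: white reagent bottle, 56 mm in diameter, 110 mm high, on the lane's far side near the stop, origin under its centre. Leave alone.
Things that resemble listed ones, but are neither listed nor needed, are in the scene too. Leave any blue look-alike of the rack alone.

How it is judged:
On the way, in this order (a step that is already met when the one before it is completed fails the run):
1. the flag is swung fully down (within 0.06 rad) while the rack has not been moved more than 15 mm (value of joint flag below 0.06 rad and distance of rack from where it was at the start of the episode below 0.015 m), for 0.2 s.
2. the rack is pressed against the stop with more than 5 N for 0.4 s, the flag down (contact force between rack and stop above 5 N and value of joint flag below 0.06 rad), for 0.4 s.
At the end, for the whole second after the job is handed in: The flag is down within 0.06 rad; the rack stands flat and still on the lane floor between the rails (within 8 mm of the middle line, tilt under 0.06 rad), let go, with its front face still at the pad (gap under 2 mm: the middle of the 4 mm thick pad less than 64 mm ahead of the rack's origin) (value of joint flag below 0.06 rad and y of round_pad in the frame of rack below 0.064 m and y of rack in the frame of stop between -0.099 and -0.065 m and x of rack in the frame of stop between -0.008 and 0.008 m and height (world z) of rack below 0.01 m and angle between rack's own z axis and vertical below 0.06 rad and linear speed of rack below 0.01 m/s); the robot touches nothing.
It fails at once if the rack is driven against the stop with more than 18 N (contact force between rack and stop above 18 N).
It fails at once if the fingers load the flag with more than 30 N (contact force between the fingers and stop above 30 N).
It fails at once if the rack is tipped more than 0.3 rad (angle between rack's own z axis and vertical above 0.3 rad).
It fails at once if a bystander is shifted more than 20 mm (distance of any of phone, droppers, reagent from where it was at the start of the episode above 0.02 m).
It also fails if it takes over 67 s, if anything falls off the work surface, if the arm or the gripper's body presses on something with over 40 N, if the wrist force passes 120 N, or if a joint passes its speed limit or range.

## Working session

There is one attempt and no reset: what is moved stays moved. The work goes in short steps, Python scripts to look and compute and a tool call to move; the robot and the scene stay as the last step left them, time stands still between calls to the robot, and variables do not carry over. Pictures are saved under pics/ and viewed, at most 10 in all, crops included, and the job is handed in when it is done.

Besides the shell and the picture viewer there is one more tool, called after "Request:" by a JSON object that holds its "fn" and its "kwargs", one argument or row to a line. jog_arm: Moves the arm, as the interface text tells. Its arguments: {"type":"object","properties":{"increments":{"type":"array"},"claw":{"type":"number"},"grip_force":{"type":"number"}},"required":["increments"]}

```bash
mkdir -p pics; python3 - <<'E'
from cell import ctrl, eyes
import cv2, pickle
d={}
for n in("top","side"):
    c=eyes.camera(n); d[n]=c; cv2.imwrite(f"pics/{n}0.png",cv2.cvtColor(c["img"],cv2.COLOR_RGB2BGR))
    print(n,c["camera_matrix"].round(1).tolist(),c["extrinsics"].round(3).tolist())
pickle.dump(d,open("cams.pkl","wb"))
s=ctrl.observe();print(s)
E
```

```text
top [[377.0, 0.0, 319.0], [0.0, 377.0, 193.5], [0.0, 0.0, 1.0]] [[-0.002, -0.999, -0.033, 0.007], [-0.992, 0.006, -0.123, 0.597], [0.123, 0.032, -0.992, 0.78], [0.0, 0.0, 0.0, 1.0]]
side [[469.3, 0.0, 323.0], [0.0, 469.3, 193.7], [0.0, 0.0, 1.0]] [[0.928, -0.372, 0.024, -0.578], [-0.166, -0.471, -0.867, 0.155], [0.334, 0.8, -0.499, 0.663], [0.0, 0.0, 0.0, 1.0]]
{'clock': 0.1, 'qpos': array([ 1.19279468,  0.41181203, -0.01272527,  1.59693502,  0.0055844 ,
        1.13432953, -0.08220576]), 'dq': array([ 0.00022626, -0.00390074, -0.00028966, -0.00179202,  0.00020415,
       -0.0005353 , -0.0003933 ]), 'joint_efforts': array([ 1.91840591e-03, -5.89099038e+01,  6.43172041e-01, -2.91709685e+01,
       -5.38193481e-02,  1.44849240e-02,  7.69603798e-05]), 'tool_pos': array([ 0.19038894, -0.59484284,  0.23890838]), 'eef_rot': array([ 9.88024737e-01,  1.54293858e-01, -1.52593838e-04, -7.08042787e-04]), 'wrist_force': array([-1.16212484,  0.04951897, -0.27817656]), 'moment': array([-0.00295857,  0.05144321,  0.02025338]), 'grip_force': 0.0, 'grip_width': 0.08780819818433655}
```

View pics/top0.png

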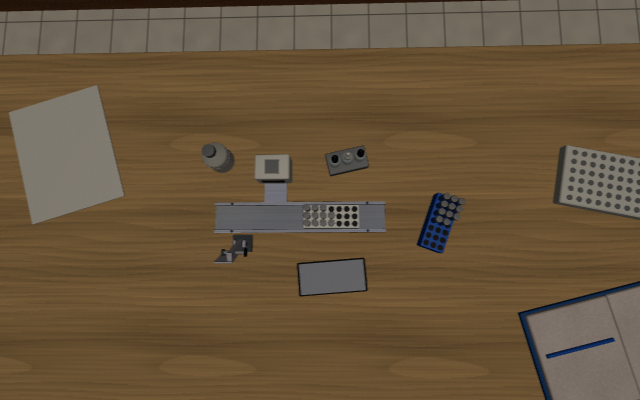

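View pics/side0.png

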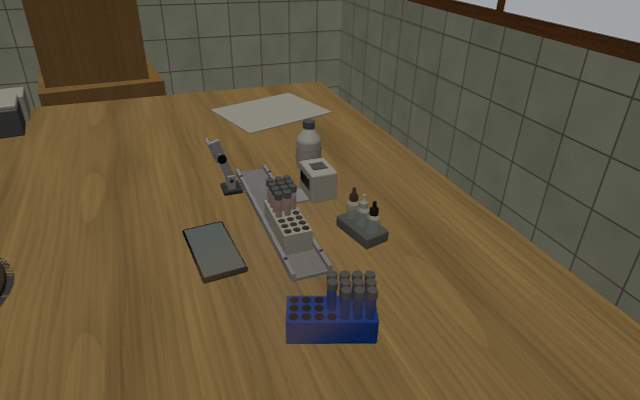

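```bash
python3 - <<'E'
import cv2
a=cv2.imread("pics/top0.png")[140:300,200:400]
cv2.imwrite("pics/top1.png",cv2.convertScaleAbs(cv2.resize(a,(750,600),interpolation=cv2.INTER_CUBIC),alpha=1.6))
a=cv2.imread("pics/side0.png")[110:290,175:415]
cv2.imwrite("pics/side1.png",cv2.convertScaleAbs(cv2.resize(a,(800,600),interpolation=cv2.INTER_CUBIC),alpha=1.4))
E
```

```text
(no output)
```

View pics/top1.png

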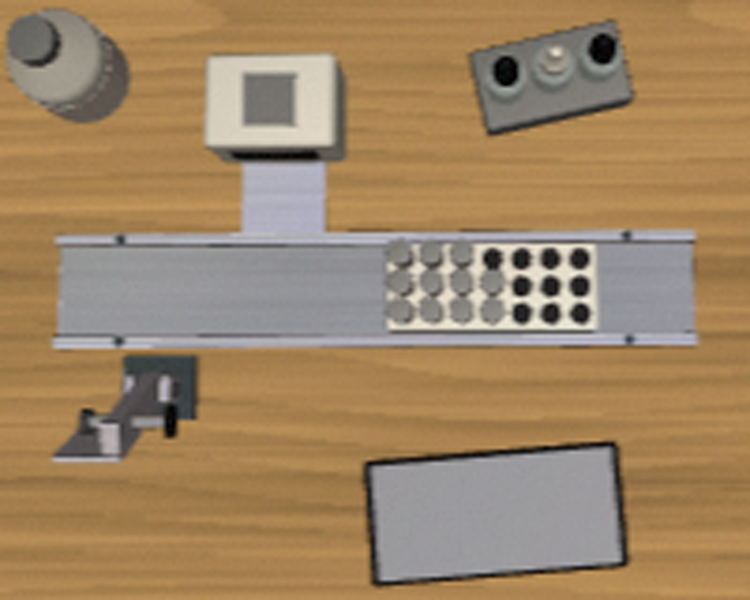

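View pics/side1.png

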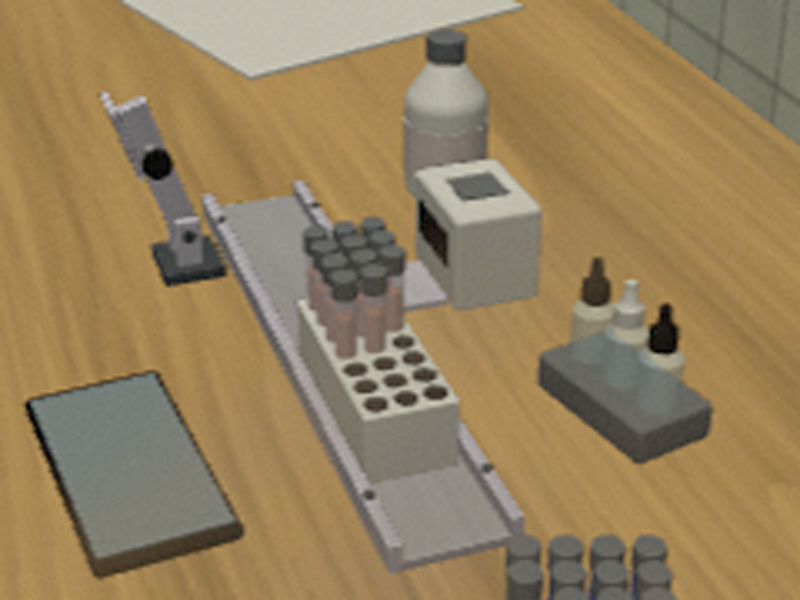

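```bash
cat > fit.py <<'E'
import numpy as np, pickle
from scipy.optimize import least_squares
d=pickle.load(open("cams.pkl","rb"))
def proj(n,P):
    c=d[n];p=c["extrinsics"]@np.append(P,1);q=c["camera_matrix"]@p[:3];return q[:2]/q[2]
T=lambda u,v:np.array([u/3.75+200,v/3.75+140]); S=lambda u,v:np.array([u/3.3333+175,v/3.3333+110])
def w(p,x,y,z):
    c,s=np.cos(p[2]),np.sin(p[2]);return np.array([p[0]+c*x-s*y,p[1]+s*x+c*y,z])
def fl(p,r,o,y):
    t=p[4];return w(p,-.058+r*np.cos(t)-o*np.sin(t),p[3]+y,.028+r*np.sin(t)+o*np.cos(t))
def res(p):
    R=[]
    a=lambda n,P,q:R.extend(proj(n,P)-q)
    for x,y,q in((-.034,.17,T(53,347)),(-.034,-.21,T(697,346)),(.034,.17,T(55,237)),(.034,-.21,T(695,232))):a("top",w(p,x,y,.016),q)
    a("side",w(p,-.034,-.21,.016),S(392,550));a("side",w(p,.034,-.21,.016),S(520,518))
    a("top",fl(p,.088,.013,.031),T(53,460));a("top",fl(p,.088,.013,-.005),T(122,460))
    a("top",fl(p,.058,0,-.005-p[5]),T(176,420));a("side",fl(p,.058,0,-.005-p[5]),S(156,163))
    a("top",w(p,.025,p[6]-.06,.046),T(598,244));a("top",w(p,-.025,p[6]-.06,.046),T(597,330))
    a("side",w(p,-.025,p[6]-.06,.046),S(366,420));a("side",w(p,.025,p[6]-.06,.046),S(457,402))
    return np.array(R)
r=least_squares(res,[.5,0,0,.1,1.8,.015,-.05],loss="soft_l1")
p=r.x
if __name__=="__main__":
    print("lane x,y,yaw,stop,th,pad,rack",p.round(4)); print(res(p).round(1).reshape(-1,2).tolist())
    print("hinge",w(p,-.058,p[3],.028).round(4),"tab",fl(p,.065,.013,.013).round(4),"rack",w(p,0,p[6],.006).round(4),"rear",w(p,0,p[6]-.06,.02).round(4),"tab down",w(p,.007,p[3]+.013,.041).round(4))
    print("stop-limit rack y:",p[3]-.005-p[5]-.06)
E
python3 fit.py
```

```text
lane x,y,yaw,stop,th,pad,rack [ 5.458e-01  6.800e-02  1.300e-03  1.076e-01  1.830e+00  2.190e-02
 -9.020e-02]
[[-0.1, 0.8], [0.6, 0.4], [0.3, -0.4], [0.3, -0.2], [-2.1, -0.6], [0.8, -0.7], [0.0, 0.3], [-0.0, 0.2], [-0.1, -0.1], [0.7, -0.1], [0.1, -0.4], [0.7, 0.2], [-1.0, -0.3], [1.0, -1.0]]
hinge [0.4877 0.1755 0.028 ] tab [0.4584 0.1885 0.0875] rack [ 0.5459 -0.0222  0.006 ] rear [ 0.546  -0.0822  0.02  ] tab down [0.5526 0.1886 0.041 ]
stop-limit rack y: 0.020743436975215246
```

Request:
{"fn": "jog_arm", "kwargs": {
  "increments": [0.05, 0.05, 0, 0, 0, -3, 0.1, 0.1, 0, 0, 0, -6, 0.15, 0.15, 0, 0, 0, -9, 0.19, 0.2, 0, 0, 0, -12, 0.22, 0.25, 0, 0, 0, -15, 0.24, 0.3, 0, 0, 0, -17.7, 0.25, 0.35, 0, 0, 0, -17.7, 0.26, 0.4, 0, 0, 0, -17.7, 0.26, 0.45, 0, 0, 0, -17.7, 0.26, 0.5, 0, 0, 0, -17.7, 0.26, 0.55, 0, 0, 0, -17.7, 0.25, 0.6, 0, 0, 0, -17.7, 0.24, 0.65, 0, 0, 0, -17.7, 0.235, 0.7, 0, 0, 0, -17.7, 0.235, 0.75, 0, 0, 0, -17.7, 0.235, 0.783, 0, 0, 0, -17.7, 0.235, 0.783, 0, 0, 0, -17.7, 0.235, 0.783, 0, 0, 0, -17.7],
  "claw": 0
}}

```text
clock: 2.35
tool_pos: [0.4254, 0.1868, 0.2393]
eef_rot: [1.0, 0.0, -0.0, 0.0]
wrist_force: [-0.5, -0.1, -1.0]
grip_width: 0.0007
grip_force: 0.0
```

Request:
{"fn": "jog_arm", "kwargs": {
  "increments": [0, 0, -0.05, 0, 0, 0, 0, 0, -0.1, 0, 0, 0, 0, 0, -0.127, 0, 0, 0, 0, 0, -0.127, 0, 0, 0, 0.012, 0, -0.127, 0, 0, 0, 0.02, 0, -0.126, 0, 0, 0, 0.027, 0, -0.125, 0, 0, 0, 0.033, 0, -0.123, 0, 0, 0, 0.039, 0, -0.122, 0, 0, 0, 0.039, 0, -0.122, 0, 0, 0]
}}

```text
clock: 3.6
tool_pos: [0.4653, 0.1878, 0.1178]
eef_rot: [1.0, 0.0, 0.0, -0.0]
wrist_force: [-1.1, -0.5, -0.0]
grip_width: 0.0004
grip_force: 0.0
```

Request:
{"fn": "jog_arm", "kwargs": {
  "increments": [0.006, 0, 0, 0, 0, 0, 0.012, 0, -0.001, 0, 0, 0, 0.019, 0, -0.001, 0, 0, 0, 0.026, 0, -0.002, 0, 0, 0, 0.032, 0, -0.003, 0, 0, 0, 0.038, 0, -0.004, 0, 0, 0, 0.044, 0, -0.007, 0, 0, 0, 0.049, 0, -0.01, 0, 0, 0, 0.054, 0, -0.013, 0, 0, 0, 0.054, 0, -0.013, 0, 0, 0]
}}

```text
clock: 4.85
tool_pos: [0.5189, 0.1876, 0.1043]
eef_rot: [1.0, 0.0, -0.0, 0.0]
wrist_force: [-0.7, -0.2, -0.9]
grip_width: 0.0008
grip_force: 0.0
```

```bash
python3 - <<'E'
from cell import eyes
import cv2
c=eyes.camera("side")
a=cv2.cvtColor(c["img"],cv2.COLOR_RGB2BGR)[80:260,175:415]
cv2.imwrite("pics/side2.png",cv2.convertScaleAbs(cv2.resize(a,(800,600),interpolation=cv2.INTER_CUBIC),alpha=1.4))
E
```

```text
(no output)
```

View pics/side2.png

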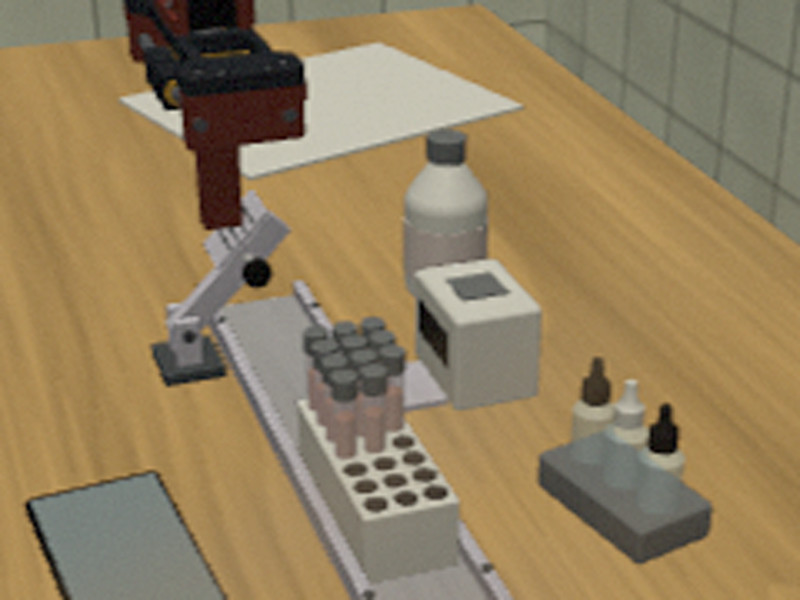

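Request:
{"fn": "jog_arm", "kwargs": {
  "increments": [0.005, 0, -0.004, 0, 0, 0, 0.01, 0, -0.008, 0, 0, 0, 0.0145, 0, -0.0125, 0, 0, 0, 0.019, 0, -0.018, 0, 0, 0, 0.022, 0, -0.0235, 0, 0, 0, 0.025, 0, -0.0285, 0, 0, 0, 0.027, 0, -0.033, 0, 0, 0, 0.029, 0, -0.037, 0, 0, 0, 0.03, 0, -0.041, 0, 0, 0, 0.031, 0, -0.044, 0, 0, 0, 0.031, 0, -0.045, 0, 0, 0, 0.031, 0, -0.045, 0, 0, 0]
}}

```text
clock: 6.4
tool_pos: [0.5496, 0.1877, 0.0597]
eef_rot: [1.0, 0.0, 0.0, 0.0]
wrist_force: [0.4, -0.5, 0.2]
grip_width: 0.0003
grip_force: 0.0
```

Request:
{"fn": "jog_arm", "kwargs": {
  "increments": [0, 0, -0.0005, 0, 0, 0, 0, 0, -0.001, 0, 0, 0, 0, 0, -0.0015, 0, 0, 0, 0, 0, -0.0015, 0, 0, 0]
}}

```text
clock: 6.9
tool_pos: [0.5498, 0.1877, 0.0584]
eef_rot: [1.0, 0.0, 0.0, 0.0]
wrist_force: [0.1, -1.2, 2.3]
grip_width: 0.0003
grip_force: 1.7
```

Request:
{"fn": "jog_arm", "kwargs": {
  "increments": [0, 0, -0.0005, 0, 0, 0, 0, 0, -0.001, 0, 0, 0, 0, 0, -0.001, 0, 0, 0]
}}

```text
clock: 7.28
tool_pos: [0.5498, 0.1878, 0.0582]
eef_rot: [1.0, 0.0, 0.0, 0.0]
wrist_force: [-2.3, -2.3, 11.9]
grip_width: 0.0006
grip_force: 5.8
```

Request:
{"fn": "jog_arm", "kwargs": {
  "increments": [0, 0, 0, 0, 0, 0, 0, 0, 0.02, 0, 0, 0, 0, 0, 0.06, 0, 0, 0, 0, -0.03, 0.11, 0, 0, 0, 0, -0.09, 0.13, 0, 0, 0, -0.004, -0.15, 0.13, 0, 0, 0, -0.004, -0.21, 0.13, 0, 0, 0, -0.004, -0.27, 0.13, 0, 0, 0, -0.004, -0.3, 0.12, 0, 0, 0, -0.004, -0.3, 0.08, 0, 0, 0, -0.004, -0.3, 0.04, 0, 0, 0, -0.004, -0.3, 0.01, 0, 0, 0, -0.004, -0.3, -0.018, 0, 0, 0, -0.004, -0.3, -0.018, 0, 0, 0, -0.004, -0.3, -0.018, 0, 0, 0]
}}

```text
clock: 9.15
tool_pos: [0.5463, -0.1122, 0.0404]
eef_rot: [1.0, 0.001, 0.001, 0.0]
wrist_force: [0.3, 0.0, 0.1]
grip_width: 0.0003
grip_force: 0.0
```

```bash
python3 - <<'E'
from cell import eyes,ctrl
import cv2
c=eyes.camera("side")
a=cv2.cvtColor(c["img"],cv2.COLOR_RGB2BGR)[80:260,175:415]
cv2.imwrite("pics/side3.png",cv2.convertScaleAbs(cv2.resize(a,(800,600),interpolation=cv2.INTER_CUBIC),alpha=1.4))
s=ctrl.observe();print(s["tool_pos"],s["wrist_force"])
E
```

```text
[ 0.54647206 -0.11231617  0.04066845] [ 0.52046232  0.55755754 -0.45134593]
```

View pics/side3.png

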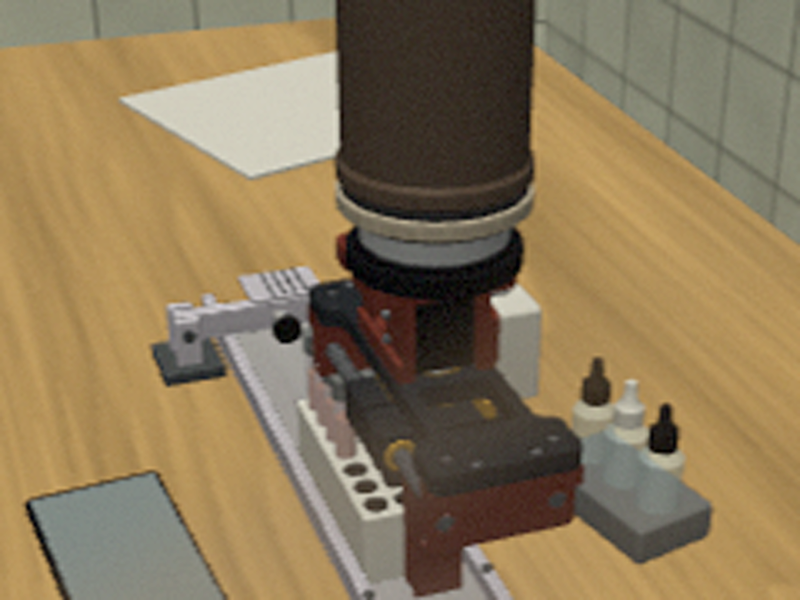

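Request:
{"fn": "jog_arm", "kwargs": {
  "increments": [0, 0.005, 0, 0, 0, 0, 0, 0.01, 0, 0, 0, 0, 0, 0.014, 0, 0, 0, 0, 0, 0.018, 0, 0, 0, 0, 0, 0.022, 0, 0, 0, 0, 0, 0.027, 0, 0, 0, 0, 0, 0.032, 0, 0, 0, 0, 0, 0.037, 0, 0, 0, 0, 0, 0.042, 0, 0, 0, 0, 0, 0.048, 0, 0, 0, 0, 0, 0.054, 0, 0, 0, 0, 0, 0.06, 0, 0, 0, 0, 0, 0.066, 0, 0, 0, 0, 0, 0.072, 0, 0, 0, 0, 0, 0.078, 0, 0, 0, 0, 0, 0.084, 0, 0, 0, 0, 0, 0.09, 0, 0, 0, 0, 0, 0.095, 0, 0, 0, 0, 0, 0.1, 0, 0, 0, 0, 0, 0.104, 0, 0, 0]
}}

```text
invalid input
```

Request:
{"fn": "jog_arm", "kwargs": {
  "increments": [0, 0.005, 0, 0, 0, 0, 0, 0.01, 0, 0, 0, 0, 0, 0.014, 0, 0, 0, 0, 0, 0.018, 0, 0, 0, 0, 0, 0.022, 0, 0, 0, 0, 0, 0.027, 0, 0, 0, 0, 0, 0.032, 0, 0, 0, 0, 0, 0.037, 0, 0, 0, 0, 0, 0.042, 0, 0, 0, 0, 0, 0.048, 0, 0, 0, 0, 0, 0.054, 0, 0, 0, 0, 0, 0.06, 0, 0, 0, 0, 0, 0.066, 0, 0, 0, 0, 0, 0.072, 0, 0, 0, 0, 0, 0.078, 0, 0, 0, 0, 0, 0.084, 0, 0, 0, 0, 0, 0.09, 0, 0, 0, 0, 0, 0.095, 0, 0, 0, 0, 0, 0.1, 0, 0, 0]
}}

```text
invalid input
```

Request:
{"fn": "jog_arm", "kwargs": {
  "increments": [0, 0.005, 0, 0, 0, 0, 0, 0.01, 0, 0, 0, 0, 0, 0.014, 0, 0, 0, 0, 0, 0.018, 0, 0, 0, 0, 0, 0.022, 0, 0, 0, 0, 0, 0.027, 0, 0, 0, 0, 0, 0.032, 0, 0, 0, 0, 0, 0.037, 0, 0, 0, 0, 0, 0.042, 0, 0, 0, 0, 0, 0.048, 0, 0, 0, 0, 0, 0.054, 0, 0, 0, 0, 0, 0.06, 0, 0, 0, 0, 0, 0.066, 0, 0, 0, 0, 0, 0.072, 0, 0, 0, 0, 0, 0.078, 0, 0, 0, 0, 0, 0.084, 0, 0, 0, 0, 0, 0.09, 0, 0, 0, 0, 0, 0.095, 0, 0, 0, 0, 0, 0.1, 0, 0, 0, 0]
}}

```text
clock: 11.58
tool_pos: [0.5455, -0.012, 0.0391]
eef_rot: [1.0, 0.0, -0.0, 0.0]
wrist_force: [-0.0, -3.5, 0.2]
grip_width: 0.0001
grip_force: 1.9
```

```bash
python3 - <<'E'
from cell import eyes,ctrl
import cv2
c=eyes.camera("top")
a=cv2.cvtColor(c["img"],cv2.COLOR_RGB2BGR)[160:260,200:360]
cv2.imwrite("pics/top2.png",cv2.convertScaleAbs(cv2.resize(a,(800,500),interpolation=cv2.INTER_CUBIC),alpha=1.6))
s=ctrl.observe();print(s["tool_pos"],s["wrist_force"])
E
```

```text
[ 0.54550137 -0.01097835  0.0391623 ] [-0.10488174 -2.51526449 -0.79271846]
```

View pics/top2.png

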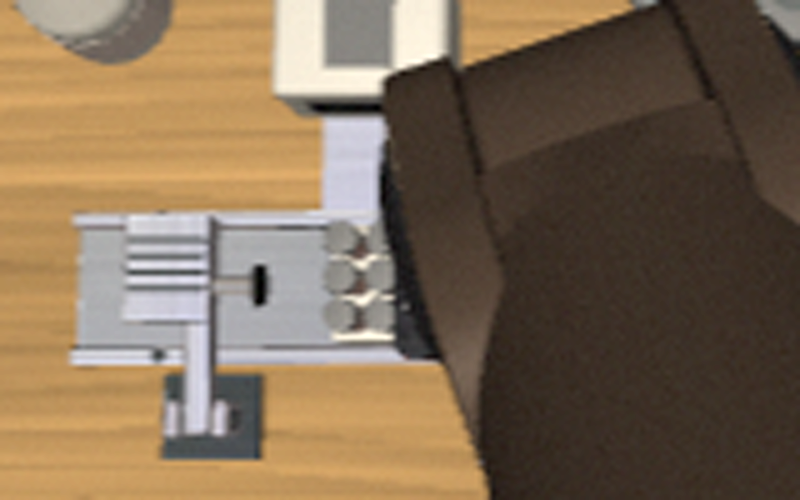

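Request:
{"fn": "jog_arm", "kwargs": {
  "increments": [0, 0.003, 0, 0, 0, 0, 0, 0.006, 0, 0, 0, 0, 0, 0.009, 0, 0, 0, 0, 0, 0.012, 0, 0, 0, 0, 0, 0.014, 0, 0, 0, 0, 0, 0.016, 0, 0, 0, 0, 0, 0.017, 0, 0, 0, 0, 0, 0.017, 0, 0, 0, 0]
}}

```text
clock: 12.62
tool_pos: [0.5455, 0.005, 0.0392]
eef_rot: [1.0, 0.001, 0.0, -0.0]
wrist_force: [0.1, -3.2, -0.2]
grip_width: 0.0004
grip_force: 1.3
```

Request:
{"fn": "jog_arm", "kwargs": {
  "increments": [0, 0.0003, 0, 0, 0, 0, 0, 0.0006, 0, 0, 0, 0, 0, 0.0009, 0, 0, 0, 0, 0, 0.0012, 0, 0, 0, 0, 0, 0.0015, 0, 0, 0, 0]
}}

```text
clock: 13.25
tool_pos: [0.5455, 0.0063, 0.0391]
eef_rot: [1.0, 0.0, -0.0, 0.0]
wrist_force: [0.5, -4.3, -0.9]
grip_width: 0.0004
grip_force: 1.8
```

Request:
{"fn": "jog_arm", "kwargs": {
  "increments": [0, 0.0004, 0, 0, 0, 0, 0, 0.0008, 0, 0, 0, 0, 0, 0.0012, 0, 0, 0, 0]
}}

```text
clock: 13.62
tool_pos: [0.5455, 0.0075, 0.0392]
eef_rot: [1.0, 0.0, 0.0, -0.0]
wrist_force: [0.6, -3.6, 0.2]
grip_width: 0.0005
grip_force: 1.7
```

Request:
{"fn": "jog_arm", "kwargs": {
  "increments": [0, 0.0004, 0, 0, 0, 0, 0, 0.0008, 0, 0, 0, 0, 0, 0.0012, 0, 0, 0, 0]
}}

```text
clock: 14.0
tool_pos: [0.5455, 0.0087, 0.0391]
eef_rot: [1.0, 0.0, -0.0, 0.0]
wrist_force: [0.0, -3.5, -0.5]
grip_width: 0.0003
grip_force: 1.7
```

Request:
{"fn": "jog_arm", "kwargs": {
  "increments": [0, 0.0004, 0, 0, 0, 0, 0, 0.0008, 0, 0, 0, 0, 0, 0.0012, 0, 0, 0, 0]
}}

```text
clock: 14.38
tool_pos: [0.5455, 0.0099, 0.0391]
eef_rot: [1.0, 0.0, -0.0, 0.0]
wrist_force: [0.5, -3.1, -0.0]
grip_width: 0.0004
grip_force: 1.7
```

Request:
{"fn": "jog_arm", "kwargs": {
  "increments": [0, 0.0004, 0, 0, 0, 0, 0, 0.0008, 0, 0, 0, 0, 0, 0.0012, 0, 0, 0, 0]
}}

```text
clock: 14.75
tool_pos: [0.5455, 0.0111, 0.0391]
eef_rot: [1.0, 0.0, -0.0, 0.0]
wrist_force: [-0.6, -4.1, -0.6]
grip_width: 0.0005
grip_force: 1.7
```

Request:
{"fn": "jog_arm", "kwargs": {
  "increments": [0, 0.0004, 0, 0, 0, 0, 0, 0.0008, 0, 0, 0, 0, 0, 0.0012, 0, 0, 0, 0]
}}

```text
clock: 15.12
tool_pos: [0.5455, 0.0123, 0.0392]
eef_rot: [1.0, 0.0, -0.0, 0.0]
wrist_force: [-0.4, -3.4, -0.9]
grip_width: 0.0005
grip_force: 1.7
```

Request:
{"fn": "jog_arm", "kwargs": {
  "increments": [0, 0.0004, 0, 0, 0, 0, 0, 0.0008, 0, 0, 0, 0, 0, 0.0012, 0, 0, 0, 0]
}}

```text
clock: 15.5
tool_pos: [0.5455, 0.0135, 0.0391]
eef_rot: [1.0, 0.0, -0.0, 0.0]
wrist_force: [1.4, -3.5, -0.5]
grip_width: 0.0004
grip_force: 1.6
```

Request:
{"fn": "jog_arm", "kwargs": {
  "increments": [0, 0.0004, 0, 0, 0, 0, 0, 0.0008, 0, 0, 0, 0, 0, 0.0012, 0, 0, 0, 0]
}}

```text
clock: 15.88
tool_pos: [0.5455, 0.0147, 0.0391]
eef_rot: [1.0, 0.0, -0.0, 0.0]
wrist_force: [-1.0, -4.1, 0.1]
grip_width: 0.0002
grip_force: 1.6
```

Request:
{"fn": "jog_arm", "kwargs": {
  "increments": [0, 0.0004, 0, 0, 0, 0, 0, 0.0008, 0, 0, 0, 0, 0, 0.001, 0, 0, 0, 0]
}}

```text
clock: 16.25
tool_pos: [0.5455, 0.0157, 0.0391]
eef_rot: [1.0, 0.0, -0.0, 0.0]
wrist_force: [-0.0, -3.3, 0.1]
grip_width: 0.0002
grip_force: 1.6
```

Request:
{"fn": "jog_arm", "kwargs": {
  "increments": [0, 0.0004, 0, 0, 0, 0, 0, 0.0008, 0, 0, 0, 0, 0, 0.001, 0, 0, 0, 0]
}}

```text
clock: 16.62
tool_pos: [0.5455, 0.0167, 0.0391]
eef_rot: [1.0, 0.0, -0.0, -0.0]
wrist_force: [0.0, -2.6, -0.3]
grip_width: 0.0003
grip_force: 1.6
```

Request:
{"fn": "jog_arm", "kwargs": {
  "increments": [0, 0.0004, 0, 0, 0, 0, 0, 0.0008, 0, 0, 0, 0, 0, 0.001, 0, 0, 0, 0]
}}

```text
clock: 17.0
tool_pos: [0.5455, 0.0177, 0.0392]
eef_rot: [1.0, 0.0, 0.0, 0.0]
wrist_force: [0.0, -2.9, 0.2]
grip_width: 0.0007
grip_force: 1.6
```

Request:
{"fn": "jog_arm", "kwargs": {
  "increments": [0, 0.0004, 0, 0, 0, 0, 0, 0.0008, 0, 0, 0, 0, 0, 0.001, 0, 0, 0, 0]
}}

```text
clock: 17.38
tool_pos: [0.5455, 0.0187, 0.0392]
eef_rot: [1.0, 0.0, 0.0, -0.0]
wrist_force: [-0.5, -3.3, -0.6]
grip_width: 0.0004
grip_force: 1.6
```

Request:
{"fn": "jog_arm", "kwargs": {
  "increments": [0, 0.0004, 0, 0, 0, 0, 0, 0.0008, 0, 0, 0, 0, 0, 0.001, 0, 0, 0, 0]
}}

```text
clock: 17.75
tool_pos: [0.5455, 0.0197, 0.0392]
eef_rot: [1.0, 0.0, 0.0, -0.0]
wrist_force: [0.0, -2.0, -0.5]
grip_width: 0.0005
grip_force: 1.6
```

```bash
python3 - <<'E'
from cell import eyes,ctrl
import cv2
a=[cv2.cvtColor(eyes.camera("top")["img"],cv2.COLOR_RGB2BGR)[185:245,210:310], cv2.cvtColor(eyes.camera("side")["img"],cv2.COLOR_RGB2BGR)[155:215,230:330]]
a=cv2.vconcat([cv2.resize(x,(500,300),interpolation=cv2.INTER_CUBIC) for x in a])
cv2.imwrite("pics/mix3.png",cv2.convertScaleAbs(a,alpha=1.6))
E
```

```text
(no output)
```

View pics/mix3.png

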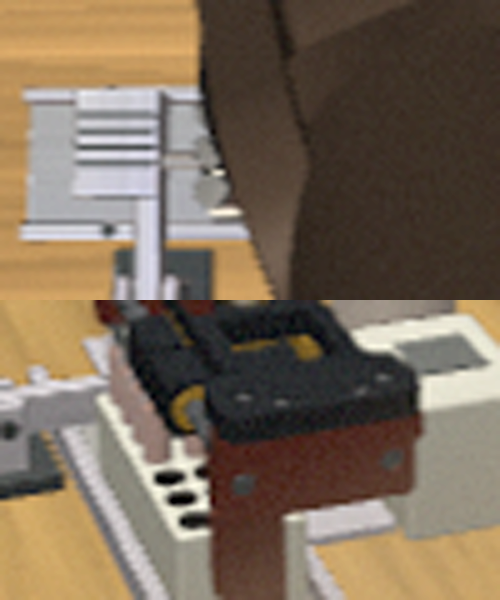

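Request:
{"fn": "jog_arm", "kwargs": {
  "increments": [0, 0.0004, 0, 0, 0, 0, 0, 0.0008, 0, 0, 0, 0, 0, 0.001, 0, 0, 0, 0]
}}

```text
clock: 18.23
tool_pos: [0.5455, 0.0207, 0.0391]
eef_rot: [1.0, 0.0, -0.0, 0.0]
wrist_force: [-0.4, -3.1, -0.8]
grip_width: 0.0002
grip_force: 1.6
```

Request:
{"fn": "jog_arm", "kwargs": {
  "increments": [0, 0.0004, 0, 0, 0, 0, 0, 0.0008, 0, 0, 0, 0, 0, 0.001, 0, 0, 0, 0]
}}

```text
clock: 18.6
tool_pos: [0.5455, 0.0209, 0.0392]
eef_rot: [1.0, 0.0, -0.0, 0.0]
wrist_force: [0.2, -6.5, 0.2]
grip_width: 0.0006
grip_force: 2.9
```

Request:
{"fn": "jog_arm", "kwargs": {
  "increments": [0, 0, 0, 0, 0, 0, 0, 0, 0, 0, 0, 0]
}}

```text
clock: 18.85
tool_pos: [0.5455, 0.0209, 0.0392]
eef_rot: [1.0, 0.0, -0.0, 0.0]
wrist_force: [0.5, -5.5, -0.3]
grip_width: 0.0001
grip_force: 2.7
```

Request:
{"fn": "jog_arm", "kwargs": {
  "increments": [0, 0.0002, 0, 0, 0, 0, 0, 0.0004, 0, 0, 0, 0, 0, 0.0004, 0, 0, 0, 0]
}}

```text
clock: 19.23
tool_pos: [0.5455, 0.0209, 0.0391]
eef_rot: [1.0, 0.0, -0.0, 0.001]
wrist_force: [0.3, -6.2, 0.0]
grip_width: 0.0005
grip_force: 3.2
```

Request:
{"fn": "jog_arm", "kwargs": {
  "increments": [0, 0.0003, 0, 0, 0, 0, 0, 0.0006, 0, 0, 0, 0, 0, 0.0008, 0, 0, 0, 0, 0, 0.0008, 0, 0, 0, 0]
}}

```text
clock: 19.73
tool_pos: [0.5455, 0.021, 0.0391]
eef_rot: [1.0, -0.0, -0.0, 0.001]
wrist_force: [-0.8, -8.6, 0.3]
grip_width: 0.0009
grip_force: 4.2
```

Request:
{"fn": "jog_arm", "kwargs": {
  "increments": [0, 0.0004, 0, 0, 0, 0, 0, 0.0008, 0, 0, 0, 0, 0, 0.0012, 0, 0, 0, 0, 0, 0.0012, 0, 0, 0, 0]
}}

```text
clock: 20.23
tool_pos: [0.5455, 0.0211, 0.0392]
eef_rot: [1.0, -0.001, -0.0, 0.002]
wrist_force: [-0.2, -11.7, 1.2]
grip_width: -0.0
grip_force: 5.6
```

Request:
{"fn": "jog_arm", "kwargs": {
  "increments": [0, 0.0003, 0, 0, 0, 0, 0, 0.0006, 0, 0, 0, 0, 0, 0.0009, 0, 0, 0, 0, 0, 0.0009, 0, 0, 0, 0]
}}

```text
clock: 20.72
tool_pos: [0.5455, 0.0211, 0.0392]
eef_rot: [1.0, -0.001, -0.0, 0.002]
wrist_force: [-0.1, -14.2, 2.4]
grip_width: 0.0002
grip_force: 6.7
```

Request:
{"fn": "jog_arm", "kwargs": {
  "increments": [0, 0, 0, 0, 0, 0, 0, 0, 0, 0, 0, 0, 0, 0, 0, 0, 0, 0, 0, 0, 0, 0, 0, 0, 0, 0, 0, 0, 0, 0, 0, 0, 0, 0, 0, 0, 0, 0, 0, 0, 0, 0, 0, 0, 0, 0, 0, 0]
}}

```text
clock: 21.72
tool_pos: [0.5455, 0.0211, 0.0392]
eef_rot: [1.0, -0.001, -0.0, 0.002]
wrist_force: [-0.4, -14.0, 1.9]
grip_width: 0.0006
grip_force: 6.7
```

Request:
{"fn": "jog_arm", "kwargs": {
  "increments": [0, -0.002, 0, 0, 0, 0, 0, -0.004, 0, 0, 0, 0, 0, -0.007, 0, 0, 0, 0, 0, -0.012, 0, 0, 0, 0, 0, -0.02, 0, 0, 0, 0, 0, -0.03, 0, 0, 0, 0, 0, -0.03, 0.03, 0, 0, 0, 0, -0.03, 0.07, 0, 0, 0, 0, -0.06, 0.12, 0, 0, 0, 0, -0.12, 0.15, 0, 0, 0, 0, -0.18, 0.17, 0, 0, 0, 0, -0.24, 0.17, 0, 0, 0, 0, -0.28, 0.17, 0, 0, 0, 0, -0.28, 0.17, 0, 0, 0]
}}

```text
clock: 23.48
tool_pos: [0.5439, -0.2603, 0.2087]
eef_rot: [1.0, -0.003, -0.0, 0.001]
wrist_force: [-1.1, 0.1, -0.8]
grip_width: 0.0005
grip_force: 0.0
```

```bash
python3 - <<'E'
from cell import eyes,ctrl
import cv2
a=[cv2.cvtColor(eyes.camera("top")["img"],cv2.COLOR_RGB2BGR)[185:265,200:360], cv2.cvtColor(eyes.camera("side")["img"],cv2.COLOR_RGB2BGR)[150:230,205:365]]
a=cv2.vconcat([cv2.resize(x,(600,300),interpolation=cv2.INTER_CUBIC) for x in a])
cv2.imwrite("pics/mix4.png",cv2.convertScaleAbs(a,alpha=1.6))
E
```

```text
(no output)
```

View pics/mix4.png

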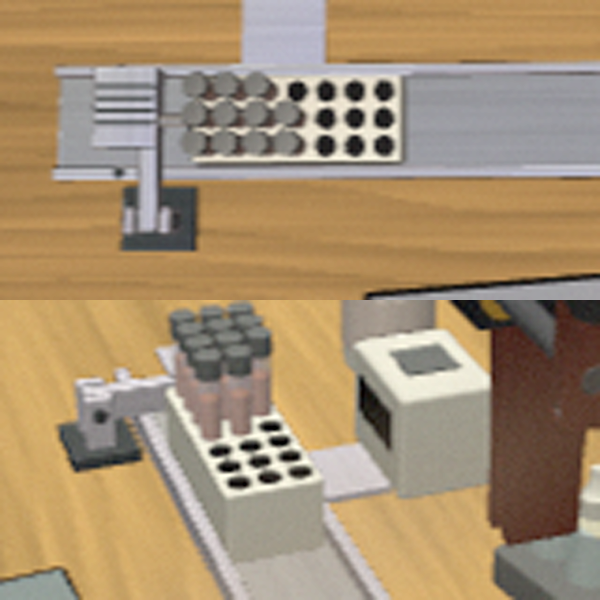

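The picture shows the flag level across the lane (bar at about 148,190 in the upper half). The rack stands straight with its front at the pad (about 190,120), and the arm is clear.

```bash
python3 -c "
from cell import ctrl
print(ctrl.job_done())"
```

```text
the job is handed in; nothing more can be done
None
```

The job is handed in, with no verdict returned: the flag is down, and the rack was held against the pad for about 1 s at roughly 11 N (14 N at the wrist less about 3 N of drag) and then let go, with the phone, droppers and reagent never approached.

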